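Level the breadboard by its two foot screws

ROBOT

A 6-joint arm with a two-finger parallel gripper is mounted at the origin on a cart in front of the work surface, level with it; the furniture and walls round the work are solid. World frame = base frame: x ahead of the robot, y to its left, z up, the work surface at z = 0. Lengths are in m, angles in rad, forces in N, time in s.
With the tool pointing down it reaches from about 0.35 to 0.775 m from the base axis. Payload 7.3 kg.
Tool frame: the origin (TCP) lies at the very end of the fingers, on their centre line; the grasp point (between the pads) lies 19 mm behind it; z points along the fingers, y is the line along which they close (so a half turn about z gives the same grasp; the last joint's range is limited). The gripper opens to 92 mm and grips with 3 to 60 N. Pads are 19 mm wide; open, the fingers measure 130 mm over their backs; the gripper's body (75 mm by 190 mm) begins 47 mm behind the grasp point.
Start: joints at [-1.31, 0.342, 1.524, -0, 1.275, -0.146], TCP at [0.208, -0.482, 0.188] pointing down, gripper open.
Joint ranges: [-2.53, 2.53], [-0.77, 2.02], [0.04, 2.7], [-1, 4.14], [0.28, 2.66], [-3.11, 3.11]. Speed limits (rad/s): [2.57, 2.57, 3.14, 3.14, 3.14, 3.14].

INTERFACE

Orientations are given as [roll, pitch, yaw] about the fixed x, y, z axes, in that order (R = Rz(yaw) Ry(pitch) Rx(roll)).
In Python, from cell import * gives the robot as it stands.
- The arm moves only by the tool step_arm, never from a script. Its argument "commands" is a list of rows, each a list of 7 numbers: the opening, from 0 (shut) to 1 (fully open), then the shift along the world's x, y, z in cm, then the turn, a rotation vector about the world's x, y, z in rad. A call has 1 to 5 rows; each row is the pose to reach, as a shift and turn from the pose commanded when the call began; what a row does not reach only later rows make up. A row lasts 1/12 s, in which the tool goes at most 41.7 mm and 7.16 degrees, less where a joint would pass 70% of its speed; a pose out of reach is approached as far as the arm can. A call with a gripper value outside its range is refused whole. The fingers move at their own pace and stop on an object; "grip_force" is the grip in N (left out, the last holds). Time passes only in rows, so rows that repeat a pose let the fingers close. It gives the time, the measured TCP pose, the force, the opening and the grip force at its end, in the units of the state.
- observe(): the state, without advancing time (a new reading comes with each control period).
- read_camera(name): name is "scene" or "side" or "wrist"; returns the picture (420x560x3 uint8, red, green, blue); there is no depth.
- camera_model(name): a dict with "vfov" (degrees; the focal length in pixels is half the picture's height over the tangent of half this angle, whatever the lens; pixels are square), "cx", "cy" (the principal point, pixels), "world_to_cam" (4x4, takes a point from world to camera coordinates). Camera axes: x right, y up, looking along -z (the intrinsics and any distortion apply to the point x, -y, -z); pixel columns grow to the right and rows downward; lengths in m; the calibration is good to about 2 mm. A picture is of the moment at which its call begins: read the wrist's pose just before it. camera_model takes no time and is no camera call; for the wrist camera it gives the pose at the moment of the call.
- hand_in(): hands the job in; it is judged then, once.
The state is a dict: "time": time; "qpos": joint angles; "qvel": joint speeds; "joint_efforts": joint torques, N m; "tool_pos": TCP position; "tool_rot": TCP orientation; "contact_force": force on the tool from outside, world axes, zero at the start; "torque": the same for the moment, N m; "opening": finger opening in m; "grip_force": force on a finger pad.
Only numpy, scipy, OpenCV 4.12 (cv2) and the standard library are available. Lean on these libraries where they do the work, as an engineer would, in place of code of your own. Each camera call takes 0.05 s, during which the arm holds its last target. There are 200 camera calls.

TASK

Level the small breadboard on the worktop: turn its blue and its red winged foot screw in turn, each the way and as far as it needs, until in both vials the bubble lies wholly between the two black lines. Then let go of the screws.

Things in the scene. Friction and masses are not known exactly. Their poses are not given: they have to be found in the camera images.
- blue_screw_wing (a point): Blue wing, an upright bar 38 long, 11 thick, 34 high, at a corner of the breadboard. Point on its screw's upright axis, 15 below the bar's top, 73 above the worktop, 39 above the plate; x along the bar, y across, z up. Stiff (0.06 N m), stays where left, does not rise; starts up to 1.2 rad off level, stops at 1.4 rad. Clockwise from above raises this corner.
- red_screw_wing (a point): Red wing at the opposite corner, 226 mm from the blue; same shape, point, axes, friction and stops. Breadboard: aluminium, 200 x 200, 10 thick, top 34 above the worktop, black holes, cannot be pushed away. Its third foot (round black cap) is fixed, 160 from each screw; seen from it, blue lies along one edge, red along the other. A centrifuge 0.21 m high stands right of the plate: come from above.
- blue_bubble (a joint): White bubble (18 x 12 mm) in the bar vial with blue ends (84 x 22 mm, green window, top 46 above the worktop), on the edge between black foot and blue screw, its middle 62 from the foot. Value (m): bubble's offset from the vial's middle, positive towards the blue screw. Turning the blue screw clockwise from above adds 20 mm per rad. Black lines 30 mm apart: within 6 mm of 0 is level.
- red_bubble (a joint): The same in the vial with red ends, on the edge between black foot and red screw: offset of the bubble from its vial's middle, m, positive towards the red screw. Turning the red screw clockwise from above adds 20 mm per rad, anticlockwise takes as much away; within 6 mm of 0 is level. Each screw moves only its own bubble.

How it is judged:
By the outcome, as a careful person would: the job done as asked, in the order asked, and still so for the second after the job is handed in, with the robot touching nothing.
It also fails if it takes over 50 s, if anything falls off the work surface, if the arm or the gripper's body presses on something with over 40 N, if the wrist force passes 120 N, or if a joint passes its speed limit or range.

## Working session

There is one attempt and no reset: what is moved stays moved. The work goes in short steps, Python scripts to look and compute and a tool call to move; the robot and the scene stay as the last step left them, time stands still between calls to the robot, and variables do not carry over. Pictures are saved under pics/ and viewed, at most 10 in all, crops included, and the job is handed in when it is done.

Besides the shell and the picture viewer there is one more tool, called after "Call:" as name(argument=value, ...), one argument or row to a line, values as JSON. step_arm: Moves the arm, as the interface text tells. Its arguments: {"type":"object","properties":{"commands":{"type":"array"},"grip_force":{"type":"number"}},"required":["commands"]}

```bash
ls; mkdir -p pics; python3 - <<'E'
from cell import *
import cv2
s=observe();print(s['time'],s['tool_pos'],s['tool_rot'],s['opening'])
for n in("scene","side"):
    m=camera_model(n);print(n,m)
    im=read_camera(n);cv2.imwrite(f'pics/{n}0.png',im[:,:,::-1])
E
```

```text
pics
0.0 [ 0.20763137 -0.48168639  0.18765937] [-3.14006359e+00 -2.18065821e-04  4.06832110e-01] 0.09189262169157321
scene {'vfov': 43.41968268096326, 'cx': 267.5053724644179, 'cy': 204.0150717948528, 'world_to_cam': array([[-0.52219532, -0.85264151,  0.01773454,  0.44164516],
       [ 0.47262552, -0.27202196,  0.83822979, -0.2900972 ],
       [-0.70988532,  0.44610146,  0.54502873, -0.59181083],
       [ 0.        ,  0.        ,  0.        ,  1.        ]])}
side {'vfov': 51.33313282046059, 'cx': 279.95142853559776, 'cy': 210.44436965155583, 'world_to_cam': array([[ 0.99597639, -0.0884075 , -0.01466771, -0.50939256],
       [ 0.06341453,  0.57962442,  0.81241253, -0.20627104],
       [-0.0633216 , -0.81007385,  0.58289856, -0.71909047],
       [ 0.        ,  0.        ,  0.        ,  1.        ]])}
```

View pics/scene0.png

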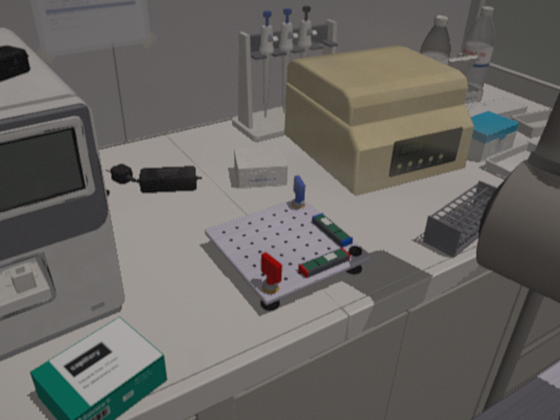

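View pics/side0.png

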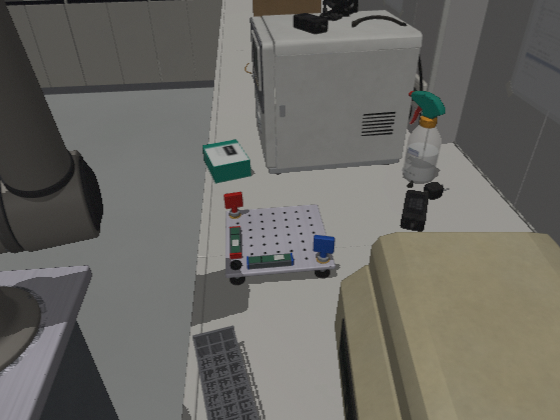

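Scene view: blue wing at about (299,189), red wing (270,268), blue vial (332,229), red vial (325,262), black foot (355,252). Side view: red wing (234,201), blue wing (324,245), with the vials at (270,261) and (236,242). Next I mask and triangulate.

```bash
cat > h.py <<'E'
from cell import *
import cv2, numpy as np
def ray(m,u,v):
    f=210/np.tan(np.radians(m['vfov']/2));W=np.array(m['world_to_cam']);R,t=W[:3,:3],W[:3,3]
    d=R.T@np.array([(u-m['cx'])/f,-(v-m['cy'])/f,-1.]);return -R.T@t,d/np.linalg.norm(d)
def plane(m,u,v,z):
    o,d=ray(m,u,v);return o+d*(z-o[2])/d[2]
def tri(a,b):
    (o,d),(p,e)=a,b;s=np.linalg.lstsq(np.c_[d,-e],p-o,rcond=None)[0]
    P,Q=o+d*s[0],p+e*s[1];return (P+Q)/2,np.linalg.norm(P-Q)
def blobs(im,col,roi,amin=15):
    h=cv2.cvtColor(im,cv2.COLOR_RGB2HSV);H,S,V=cv2.split(h)
    k={'red':((H<8)|(H>172))&(S>150)&(V>60),'blue':(H>108)&(H<128)&(S>110)&(V>40)}[col].astype(np.uint8)
    x0,y0,x1,y1=roi;q=np.zeros_like(k);q[y0:y1,x0:x1]=k[y0:y1,x0:x1]
    n,L,st,c=cv2.connectedComponentsWithStats(q)
    return sorted([(int(st[i][4]),c[i].round(1).tolist(),st[i][:4].tolist(),cv2.minAreaRect(np.argwhere(L==i)[:,::-1].astype(np.float32))) for i in range(1,n) if st[i][4]>=amin],key=lambda t:-t[0])
E
python3 - <<'E'
from h import *
I={n:cv2.imread(f'pics/{n}0.png')[:,:,::-1].copy() for n in('scene','side')};M={n:camera_model(n) for n in I}
roi={'scene':(190,160,380,310),'side':(215,180,350,290)}
for c in('blue','red'):
    B={n:blobs(I[n],c,roi[n]) for n in I}
    for n in B:
        for b in B[n]: print(c,n,b)
    print(tri(*[ray(M[n],*B[n][0][1]) for n in I]))
a=cv2.resize(I['scene'][170:310,200:370],None,fx=3.5,fy=3.5,interpolation=cv2.INTER_CUBIC)[:,:,::-1]
b=cv2.resize(I['side'][185:290,215:345],None,fx=5,fy=5,interpolation=cv2.INTER_CUBIC)[:,:,::-1]
cv2.imwrite('pics/a.png',a);cv2.imwrite('pics/b.png',b)
E
```

```text
blue scene (126, [299.8, 190.9], [295, 177, 10, 26], ((299.5, 189.5), (9.0, 25.0), 0.0))
blue scene (61, [345.9, 241.9], [341, 238, 11, 9], ((346.137939453125, 241.8448028564453), (5.385164737701416, 11.884502410888672), 68.19859313964844))
blue side (363, [323.4, 244.7], [314, 235, 20, 23], ((323.5, 246.0), (22.0, 19.0), 90.0))
blue side (22, [291.5, 259.0], [290, 253, 4, 12], ((291.7213439941406, 258.4344482421875), (11.135895729064941, 2.444464921951294), 84.80557250976562))
blue side (16, [247.4, 261.9], [247, 256, 2, 13], ((247.5, 262.0), (12.0, 1.0), 90.0))
(array([0.59760702, 0.08735459, 0.06708173]), np.float64(0.003863560267797242))
red scene (441, [270.9, 268.7], [262, 253, 20, 32], ((271.5, 268.5), (19.0, 31.0), 0.0))
red scene (67, [302.9, 270.5], [299, 265, 9, 12], ((302.7500305175781, 270.7500305175781), (13.435027122497559, 5.656853675842285), 45.0))
red scene (17, [345.2, 251.3], [341, 247, 9, 9], ((345.2500305175781, 250.75003051757812), (11.31370735168457, 2.1213202476501465), 45.0))
red side (267, [233.1, 200.5], [224, 192, 19, 21], ((233.40769958496094, 202.2615509033203), (19.473453521728516, 17.116792678833008), 82.87498474121094))
red side (60, [235.0, 255.2], [230, 252, 11, 7], ((235.08535766601562, 255.26828002929688), (5.411145210266113, 10.490996360778809), 83.6598129272461))
(array([0.43678931, 0.24626345, 0.06942793]), np.float64(0.00011452887423054639))
```

View pics/a.png

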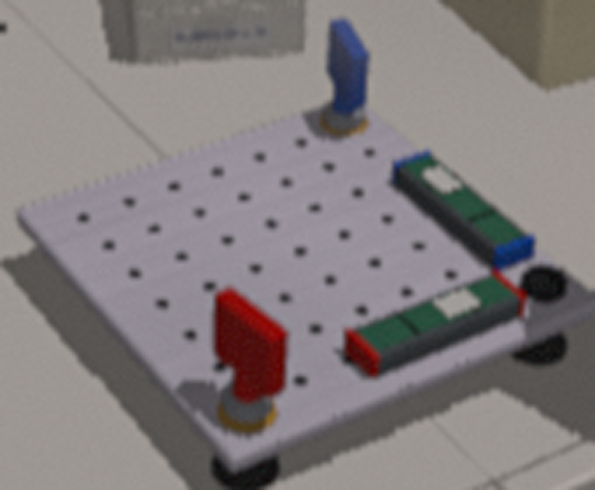

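View pics/b.png

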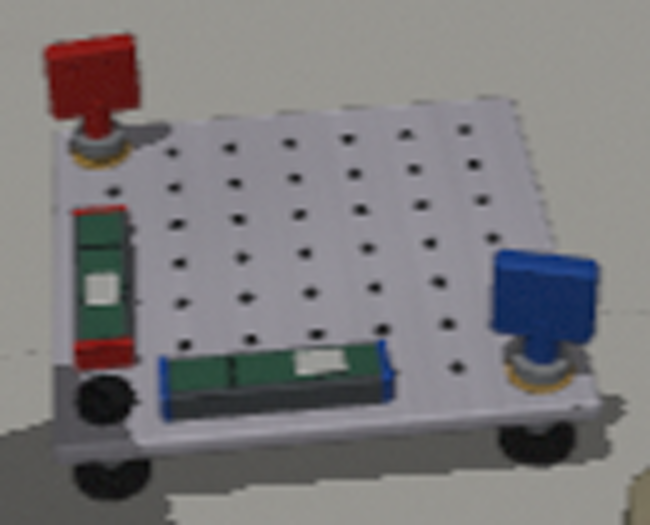

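Crops: the blue bubble sits towards the blue end (positive, so anticlockwise) and the red bubble towards the foot (negative, so clockwise). Wing top edges in the side view: blue (314.4,235.4)–(334.6,237.4), red (224,194.4)–(241.6,192.2).

```bash
cat >> h.py <<'E'
def bubble(im,roi):
    x0,y0,x1,y1=roi;g=im[y0:y1,x0:x1].astype(int);mx,mn=g.max(2),g.min(2)
    gr=((g[:,:,1]-g[:,:,0]>15)).astype(np.uint8)
    hull=np.zeros_like(gr);pts=np.argwhere(gr)[:,::-1].astype(np.int32);cv2.fillConvexPoly(hull,cv2.convexHull(pts),1)
    w=((mn>130)&(hull>0)).astype(np.uint8)
    n,L,st,c=cv2.connectedComponentsWithStats(w);i=1+st[1:,4].argmax()
    return c[i]+[x0,y0],int(st[i][4])
E
python3 - <<'E'
from h import *
I={n:cv2.imread(f'pics/{n}0.png')[:,:,::-1].copy() for n in('scene','side')};M={n:camera_model(n) for n in I}
for n,e in(('blue',((314.4,235.4),(334.6,237.4))),('red',((224,194.4),(241.6,192.2)))):
    a,b=[plane(M['side'],*p,.088) for p in e];print(n,a.round(4),b.round(4),'mid',((a+b)/2).round(4),'L',np.linalg.norm(b-a).round(4),'yaw',np.arctan2(*(b-a)[1::-1]).round(3))
# scene tops: blue (335..367) red
S=lambda x,y:(200+x/3.5,170+y/3.5); T=lambda x,y:(215+x/5,185+y/5)
print('red scene edge',[plane(M['scene'],*S(*p),.088).round(4) for p in((218,296),(284,335))])
print('blue scene edge',[plane(M['scene'],*S(*p),.088).round(4) for p in((340,22),(366,53))])
F=[plane(M['scene'],*S(544,281),.046),plane(M['side'],*T(104,398),.046)];print('foot',F)
# screw bases (washer centre at z~.037)
B=[plane(M['scene'],*S(343,122),.037),plane(M['side'],*T(539,368),.037)]
R=[plane(M['scene'],*S(247,413),.037),plane(M['side'],*T(100,147),.037)];print('blue',B,'red',R)
f,b,r=[np.mean(k,0) for k in(F,B,R)]
print('dists',[np.linalg.norm((p-q)[:2]) for p,q in((f,b),(f,r),(b,r))])
rois={'scene':{'blue':(308,208,356,250),'red':(295,243,352,280)},'side':{'blue':(244,250,296,270),'red':(227,224,243,262)}}
for n in I:
    for c,p in(('blue',b),('red',r)):
        uv,a=bubble(I[n],rois[n][c]);q=plane(M[n],*uv,.046)
        o=((b+(r-b)/2))  # right-angle foot from screws
        d=(p-f)[:2]/np.linalg.norm((p-f)[:2]);print(n,c,uv,a,q.round(4),'off',((q-f)[:2]@d-.062).round(4))
E
```

```text
blue [0.5826 0.092  0.088 ] [0.6172 0.0826 0.088 ] mid [0.5999 0.0873 0.088 ] L 0.0359 yaw -0.264
red [0.4197 0.2431 0.088 ] [0.4557 0.2473 0.088 ] mid [0.4377 0.2452 0.088 ] L 0.0362 yaw 0.117
red scene edge [array([0.4507, 0.2525, 0.088 ]), array([0.4164, 0.2426, 0.088 ])]
blue scene edge [array([0.6106, 0.0839, 0.088 ]), array([0.5787, 0.09  , 0.088 ])]
foot [array([0.43103954, 0.09237434, 0.046     ]), array([0.43958071, 0.07615104, 0.046     ])]
blue [array([0.59611185, 0.08888953, 0.037     ]), array([0.59880729, 0.08550888, 0.037     ])] red [array([0.43256711, 0.24858445, 0.037     ]), array([0.43832189, 0.24167142, 0.037     ])]
dists [np.float64(0.16217603185492835), np.float64(0.16086529816941056), np.float64(0.2262528787589843)]
scene blue [325.65714286 220.71428571] 35 [0.5204 0.084  0.046 ] off 0.023
scene red [329.9375     256.02083333] 48 [0.4398 0.136  0.046 ] off -0.0103
side blue [278.58823529 256.85294118] 34 [0.5175 0.0888 0.046 ] off 0.0203
side red [235.  242.5] 30 [0.4385 0.1381 0.046 ] off -0.0081
```

Call:
step_arm(
  commands=[
    [1, 0, 0, 4, 0, 0, -0.12],
    [1, 0, 0, 8, 0, 0, -0.24],
    [1, 0, 0, 12, 0, 0, -0.36],
    [1, 0, 0, 14, 0, 0, -0.48],
    [1, 0, 0, 14, 0, 0, -0.6],
  ],
)

```text
time: 0.52
tool_pos: [0.2082, -0.4838, 0.3336]
tool_rot: [3.133, -0.004, -0.199]
contact_force: [0.0, -0.6, -0.6]
opening: 0.0919
grip_force: 0.0
```

Call:
step_arm(
  commands=[
    [1, 2.2, 3.3, 0, 0, 0, 0],
    [1, 4.4, 6.6, 0, 0, 0, 0],
    [1, 6.6, 9.9, 0, 0, 0, 0],
    [1, 8.8, 13.2, 0, 0, 0, 0],
    [1, 11, 16.5, 0, 0, 0, 0],
  ],
)

```text
time: 0.93
tool_pos: [0.3182, -0.3154, 0.328]
tool_rot: [-3.141, 0.0, -0.194]
contact_force: [0.6, -0.6, 0.9]
opening: 0.0918
grip_force: 0.0
```

Call:
step_arm(
  commands=[
    [1, 2.2, 3.3, 0, 0, 0, 0],
    [1, 4.4, 6.6, 0, 0, 0, 0],
    [1, 6.6, 9.9, 0, 0, 0, 0],
    [1, 8.8, 13.2, 0, 0, 0, 0],
    [1, 11, 16.5, 0, 0, 0, 0],
  ],
)

```text
time: 1.35
tool_pos: [0.4283, -0.1502, 0.3282]
tool_rot: [3.142, 0.0, -0.193]
contact_force: [0.5, 0.0, -0.1]
opening: 0.0918
grip_force: 0.0
```

Call:
step_arm(
  commands=[
    [1, 2.2, 3.3, 0, 0, 0, 0],
    [1, 4.4, 6.6, 0, 0, 0, 0],
    [1, 6.6, 9.9, 0, 0, 0, 0],
    [1, 8.8, 13.2, 0, 0, 0, 0],
    [1, 11, 16.5, 0, 0, 0, 0],
  ],
)

```text
time: 1.77
tool_pos: [0.5383, 0.0148, 0.328]
tool_rot: [3.141, 0.001, -0.193]
contact_force: [0.9, -0.6, 1.6]
opening: 0.0917
grip_force: 0.0
```

Call:
step_arm(
  commands=[
    [1, 2, 2.5, -1, 0, 0, 0],
    [1, 4, 5, -2, 0, 0, 0],
    [1, 6, 7.2, -4, 0, 0, -0.04],
    [1, 6, 7.2, -6, 0, 0, -0.04],
    [1, 6, 7.2, -6, 0, 0, -0.04],
  ],
)

```text
time: 2.18
tool_pos: [0.5961, 0.0862, 0.2627]
tool_rot: [3.139, 0.01, -0.231]
contact_force: [-0.4, -0.9, 0.0]
opening: 0.0918
grip_force: 0.0
```

```bash
python3 - <<'E'
from h import *
s=observe();m=camera_model('wrist');im=read_camera('wrist');cv2.imwrite('pics/w1.png',im[:,:,::-1])
print(s['time'],s['tool_pos'],s['tool_rot'])
for b in blobs(im,'blue',(0,0,560,420),60)[:5]:
    print(b,plane(m,*b[1],.088).round(4));P=cv2.boxPoints(b[3]);print([plane(m,*p,.088).round(4).tolist()[:2] for p in P])
c=camera_model('side');print('centrifuge base',plane(c,342,290,0),plane(c,352,400,0))
E
```

```text
2.1833 [0.59607377 0.08618416 0.26265918] [ 3.13905201  0.00958734 -0.23089057]
(245, [287.2, 177.0], [283, 161, 9, 33], ((287.0, 177.0), (32.0, 8.0), 90.0)) [0.6019 0.0869 0.088 ]
[[0.6221, 0.0872], [0.6199, 0.0779], [0.5812, 0.0869], [0.5835, 0.0966]]
(66, [297.0, 211.1], [290, 208, 15, 8], ((296.7724609375, 211.01402282714844), (5.171769142150879, 14.540915489196777), 77.00537872314453)) [0.5565 0.0849 0.088 ]
[[0.5601, 0.0943], [0.5602, 0.076], [0.5533, 0.076], [0.5532, 0.0945]]
centrifuge base [0.62758786 0.03896067 0.        ] [ 0.59845102 -0.17189313  0.        ]
```

View pics/w1.png

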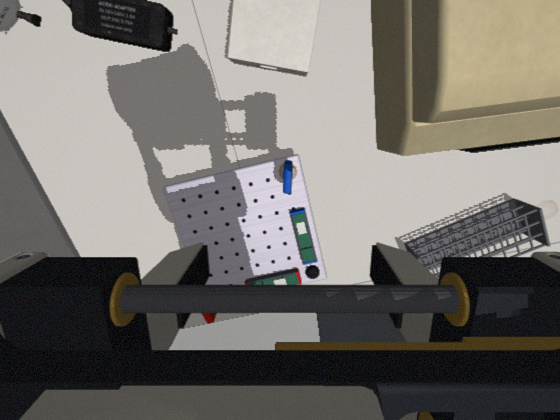

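Wrist view: the blue wing at (287,177) is aligned with the tool, and the centrifuge corner is near (380,152). I'll check the clearance.

```bash
python3 - <<'E'
from h import *
s=camera_model('scene');w=camera_model('wrist');d=camera_model('side')
print('scene base',[plane(s,*p,0).round(3).tolist() for p in((356,186),(290,138),(460,165))])
for z in(0,.1,.15,.21): print(z,[plane(w,*p,z)[:2].round(3).tolist() for p in((378,152),(372,0),(560,135))],'side',[plane(d,*p,z)[:2].round(3).tolist() for p in((375,236),(341,290),(352,400))])
im=cv2.imread('pics/w1.png')[:,:,::-1]
h=cv2.cvtColor(im.copy(),cv2.COLOR_RGB2HSV)
k=(h[...,0]>105)&(h[...,0]<130)&(h[...,1]>90);k[:155]=0;k[200:]=0;k[:,:270]=0;k[:,305:]=0
p=np.argwhere(k)[:,::-1].astype(np.float32);l=cv2.fitLine(p,2,0,.01,.01).ravel()
a,b=plane(w,*(l[2:]-15*l[:2]),.088),plane(w,*(l[2:]+15*l[:2]),.088);print(l,(a-b),np.arctan((a-b)[1]/(a-b)[0]))
E
```

```text
scene base [[0.641, -0.089, 0.0], [0.896, -0.094, 0.0], [0.596, -0.348, 0.0]]
0 [[0.591, -0.05], [0.787, -0.071], [0.554, -0.313]] side [[0.727, 0.184], [0.626, 0.039], [0.598, -0.172]]
0.1 [[0.609, -0.024], [0.762, -0.041], [0.58, -0.23]] side [[0.684, 0.065], [0.6, -0.055], [0.577, -0.23]]
0.15 [[0.618, -0.012], [0.75, -0.026], [0.593, -0.189]] side [[0.662, 0.005], [0.587, -0.103], [0.566, -0.259]]
0.21 [[0.629, 0.004], [0.735, -0.008], [0.609, -0.139]] side [[0.636, -0.067], [0.571, -0.159], [0.554, -0.294]]
[ 3.9670382e-02 -9.9921280e-01  2.8707117e+02  1.7691011e+02] [-0.03606862  0.01013519  0.        ] -0.27393350634375685
```

```bash
python3 - <<'E'
from h import *
M={n:camera_model(n) for n in('scene','side','wrist')}
P,e=tri(ray(M['wrist'],378,152),ray(M['side'],341,290));print(P,e)
def proj(m,p):
    W=np.array(m['world_to_cam']);q=W[:3,:3]@p+W[:3,3];f=210/np.tan(np.radians(m['vfov']/2));return m['cx']-f*q[0]/q[2],m['cy']+f*q[1]/q[2]
u=proj(M['scene'],P);print(u)
im=cv2.imread('pics/scene0.png');c=im[40:200,270:480]
a=cv2.resize(c,None,fx=2.2,fy=2.2);b=cv2.resize(cv2.imread('pics/side0.png')[225:420,325:470],None,fx=2,fy=2)
H=max(a.shape[0],b.shape[0]);o=np.zeros((H,a.shape[1]+b.shape[1],3),np.uint8);o[:a.shape[0],:a.shape[1]]=a;o[:b.shape[0],a.shape[1]:]=b
cv2.imwrite('pics/c.png',o);print(o.shape)
E
```

```text
[ 0.60536993 -0.03102444  0.07475315] 0.0020772215402533587
(np.float64(348.79836709818625), np.float64(168.4250046948363))
(390, 752, 3)
```

View pics/c.png

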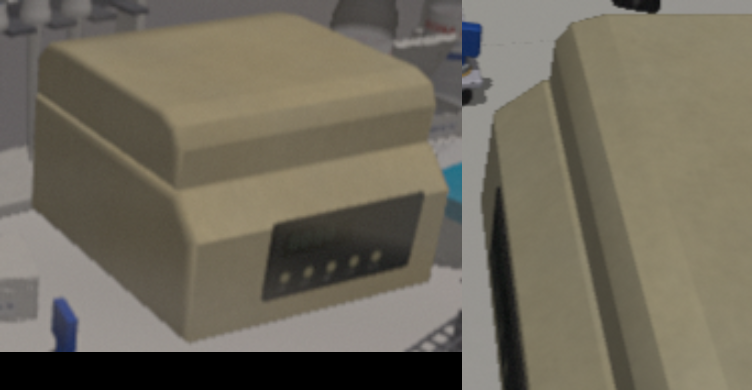

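The crop shows a vertical front-left edge, a shoulder at scene (358.6,150), and a lid set further back. I'll triangulate those.

```bash
python3 - <<'E'
from h import *
M={n:camera_model(n) for n in('scene','side','wrist')}
print('base',plane(M['scene'],356.4,195,0))
print('shoulder',tri(ray(M['scene'],358.6,150),ray(M['side'],341.5,284)))
print('lid',tri(ray(M['scene'],351.8,125.5),ray(M['side'],369,265)))
print('lidtop',tri(ray(M['scene'],350,99),ray(M['side'],376,237)))
E
```

```text
base [ 0.6135913  -0.06678771  0.        ]
shoulder (array([ 0.60254326, -0.04950308,  0.10856047]), np.float64(0.004126552188000845))
lid (array([ 0.63738656, -0.05429902,  0.14535665]), np.float64(0.0013059820113260905))
lidtop (array([ 0.64409699, -0.05014348,  0.19500079]), np.float64(0.001862841076554219))
```

Call:
step_arm(
  commands=[
    [1, 0, 0, -4, 0, 0, 0],
    [1, 0, 0, -8, 0, 0, 0],
    [1, 0, 0, -12, 0, 0, 0],
    [1, 0, 0, -15, 0, 0, 0],
    [1, 0, 0, -17, 0, 0, 0],
  ],
)

```text
time: 2.65
tool_pos: [0.5965, 0.0837, 0.0968]
tool_rot: [3.141, 0.002, -0.234]
contact_force: [0.6, -0.4, 0.4]
opening: 0.0917
grip_force: 0.0
```

Call:
step_arm(
  commands=[
    [1, 0, 0, -2, 0, 0, -0.02],
    [1, 0, 0, -4.3, 0, 0, -0.02],
    [0, 0, 0, -4.3, 0, 0, -0.02],
    [0, 0, 0, -4.3, 0, 0, -0.02],
    [0, 0, 0, -4.3, 0, 0, -0.02],
  ],
  grip_force=20,
)

```text
time: 3.07
tool_pos: [0.5991, 0.0843, 0.0577]
tool_rot: [-3.141, -0.003, -0.254]
contact_force: [0.9, 0.8, 0.5]
opening: 0.0766
grip_force: 0.0
```

Call:
step_arm(
  commands=[
    [0, 0, 0, 0, 0, 0, 0],
    [0, 0, 0, 0, 0, 0, 0],
    [0, 0, 0, 0, 0, 0, 0],
    [0, 0, 0, 0, 0, 0, 0],
    [0, 0, 0, 0, 0, 0, 0],
  ],
)

```text
time: 3.48
tool_pos: [0.5979, 0.0849, 0.0557]
tool_rot: [-3.142, -0.001, -0.253]
contact_force: [0.0, -0.1, -0.4]
opening: 0.0436
grip_force: 0.0
```

Call:
step_arm(
  commands=[
    [0, 0, 0.2, 0, 0, 0, 0],
    [0, 0, 0.2, 0, 0, 0, 0],
    [0, 0, 0.2, 0, 0, 0, 0],
    [0, 0, 0.2, 0, 0, 0, 0],
    [0, 0, 0.2, 0, 0, 0, 0],
  ],
)

```text
time: 3.9
tool_pos: [0.5977, 0.0869, 0.0553]
tool_rot: [3.141, 0.0, -0.253]
contact_force: [-0.2, -0.4, 0.2]
opening: 0.0098
grip_force: 0.0
```

Call:
step_arm(
  commands=[
    [0, 0, 0, 0, 0, 0, 0],
    [0, 0, 0, 0, 0, 0, 0],
    [0, 0, 0, 0, 0, 0, 0],
  ],
)

```text
time: 4.15
tool_pos: [0.5977, 0.0868, 0.0553]
tool_rot: [3.141, 0.0, -0.253]
contact_force: [0.4, -0.3, -0.9]
opening: 0.0008
grip_force: 0.0
```

The fingers shut on nothing, so I look again.

```bash
python3 - <<'E'
from h import *
a=read_camera('side')[150:330,200:400];b=read_camera('scene')[110:290,210:410];print(observe()['contact_force'])
cv2.imwrite('pics/d.png',cv2.resize(np.hstack([a,b]),None,fx=2,fy=2)[:,:,::-1])
E
```

```text
[-0.15522421 -0.0127709  -0.64345934]
```

View pics/d.png

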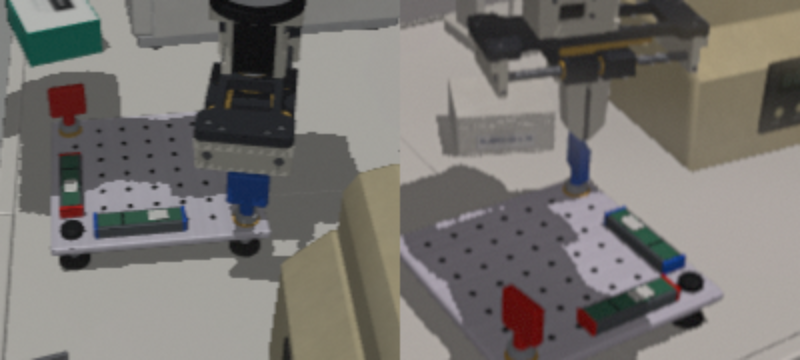

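```bash
python3 - <<'E'
from h import *
s=observe();p=s['tool_pos'];print(p,s['opening'])
o=[]
for n,roi in(('scene',(270,150,330,215)),('side',(305,215,350,275))):
    m=camera_model(n);im=read_camera(n);W=np.array(m['world_to_cam']);f=210/np.tan(np.radians(m['vfov']/2))
    for dz in(0,.019,.033):
        q=W[:3,:3]@(p+[0,0,dz])+W[:3,3];print(n,dz,m['cx']-f*q[0]/q[2],m['cy']+f*q[1]/q[2])
    print(blobs(im,'blue',roi)[:2])
    q=W[:3,:3]@p+W[:3,3];u,v=int(m['cx']-f*q[0]/q[2]),int(m['cy']+f*q[1]/q[2])
    o.append(cv2.resize(im[v-40:v+25,u-30:u+35],None,fx=6,fy=6,interpolation=cv2.INTER_CUBIC))
cv2.imwrite('pics/e.png',np.hstack(o)[:,:,::-1])
E
```

```text
[0.5977814  0.0868053  0.05533737] 0.00048474590915343344
scene 0 298.93877153791556 195.5506493874462
scene 0.019 299.47588397437863 186.4913496207409
scene 0.033 299.8793108531308 179.6868804250012
[(103, [299.7, 194.5], [295, 185, 9, 18], ((299.0, 193.5), (17.0, 8.0), 90.0))]
side 0 322.55050371356805 250.62159130975942
side 0.019 322.99697421015856 242.584529311739
side 0.033 323.3341096721323 236.5156431696399
[(350, [323.4, 245.1], [314, 236, 21, 22], ((324.0, 246.5), (21.0, 20.0), 90.0))]
```

View pics/e.png

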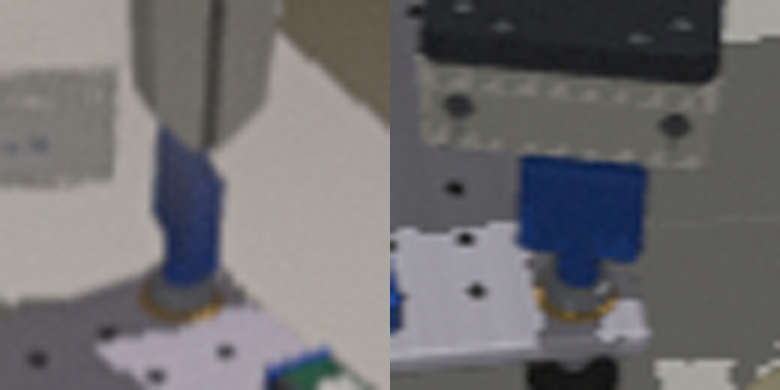

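```bash
python3 - <<'E'
from h import *
from scipy.spatial.transform import Rotation as Ro
s=observe();p=np.array(s['tool_pos']);R=Ro.from_euler('xyz',s['tool_rot']).as_matrix()
def proj(m,P):
    W=np.array(m['world_to_cam']);q=W[:3,:3]@P+W[:3,3];f=210/np.tan(np.radians(m['vfov']/2));return np.round([m['cx']-f*q[0]/q[2],m['cy']+f*q[1]/q[2]],1).tolist()
m=camera_model('wrist');W=np.array(m['world_to_cam']);C=-W[:3,:3].T@W[:3,3]
print(m['vfov'],m['cx'],m['cy'],'cam in tool',R.T@(C-p),'look',R.T@W[:3,:3].T@[0,0,-1])
for y in(.046,.065,-.046,-.065):
  for x in(.0095,-.0095):
    print('open',y,x,[proj(m,p+R@[x,y,-d]) for d in(0,.019,.033,.066)])
print('closed',[[proj(m,p+R@[x,0,-d]) for d in(0,.033)] for x in(.0095,-.0095)])
print('wing top ends',[proj(m,np.array([*q,.088])) for q in((.5805,.0915),(.617,.082))],proj(m,np.array([.5987,.087,.088])))
im=read_camera('wrist');print(blobs(im,'blue',(0,0,560,420),40)[:4])
m2=camera_model('scene');print('scene closed tip corners',[proj(m2,p+R@[x,y,-d]) for d in(0,.033) for x in(.0095,-.0095) for y in(.02,-.02)])
cv2.imwrite('pics/f.png',im[:,:,::-1])
E
```

```text
68.8069478606363 289.2195880512735 208.44189260105603 cam in tool [ 7.83490487e-02 -1.17345018e-04 -1.95257934e-01] look [-2.87994326e-01  2.25514147e-04  9.57632089e-01]
open 0.046 0.0095 [[357.5, 222.8], [364.1, 233.0], [369.9, 242.0], [387.7, 269.6]]
open 0.046 -0.0095 [[355.8, 248.7], [362.1, 261.1], [367.5, 271.8], [384.1, 304.8]]
open 0.065 0.0095 [[385.7, 222.7], [395.0, 233.0], [403.1, 241.9], [428.2, 269.6]]
open 0.065 -0.0095 [[383.2, 248.6], [392.1, 261.1], [399.7, 271.8], [423.2, 304.8]]
open -0.046 0.0095 [[221.1, 222.9], [214.6, 233.2], [208.9, 242.1], [191.2, 269.8]]
open -0.046 -0.0095 [[222.9, 248.8], [216.7, 261.2], [211.3, 272.0], [194.9, 305.0]]
open -0.065 0.0095 [[193.0, 222.9], [183.7, 233.2], [175.6, 242.2], [150.6, 269.9]]
open -0.065 -0.0095 [[195.5, 248.8], [186.7, 261.3], [179.1, 272.0], [155.8, 305.0]]
closed [[[289.3, 222.8], [289.4, 242.1]], [[289.4, 248.7], [289.4, 271.9]]]
wing top ends [[289.0, 284.2], [289.1, 224.8]] [288.7, 255.6]
[(583, [288.2, 229.9], [279, 209, 19, 67], ((288.0, 242.0), (66.0, 18.0), 90.0))]
scene closed tip corners [[307.5, 191.3], [286.7, 194.4], [311.3, 196.7], [290.1, 199.9], [308.6, 175.6], [287.4, 178.6], [312.4, 180.8], [290.9, 183.9]]
```

View pics/f.png

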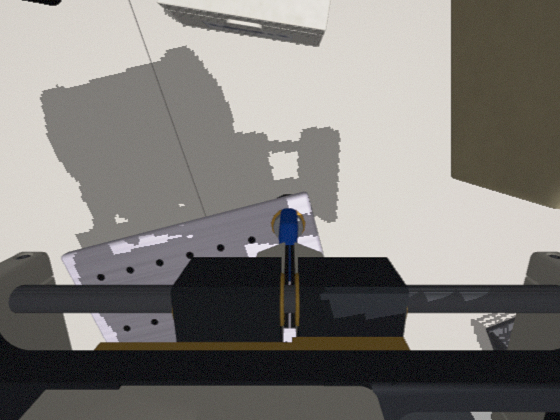

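The wrist picture settles it. The real fingertips sit about 35 mm short of the reported TCP, since the open-finger corners at (208,248) and (372,248) match d≈0.035. The fingers therefore shut just above the wing, well aligned at column 288 against 289. I'll open, go 22 mm lower and grip.

Call:
step_arm(
  commands=[
    [0.5, 0, 0, 0.4, 0, 0, 0],
    [0.5, 0, 0, 0.4, 0, 0, 0],
    [0.5, 0, 0, 0.4, 0, 0, 0],
    [0.5, 0, 0, 0.4, 0, 0, 0],
    [0.5, 0, 0, 0.4, 0, 0, 0],
  ],
)

```text
time: 4.82
tool_pos: [0.5977, 0.0868, 0.0594]
tool_rot: [3.142, 0.0, -0.253]
contact_force: [1.4, -0.9, 0.4]
opening: 0.0293
grip_force: 0.0
```

Call:
step_arm(
  commands=[
    [0.5, 0, 0, 0, 0, 0, 0],
    [0.5, 0, 0, -0.8, 0, 0, 0],
    [0.5, 0, 0, -1.6, 0, 0, 0],
    [0.5, 0, 0, -2.2, 0, 0, 0],
    [0.5, 0, 0, -2.6, 0, 0, 0],
  ],
)

```text
time: 5.23
tool_pos: [0.5969, 0.0868, 0.0317]
tool_rot: [3.141, 0.002, -0.253]
contact_force: [0.2, 0.4, 0.9]
opening: 0.0457
grip_force: 0.0
```

Call:
step_arm(
  commands=[
    [0, 0, 0, 0, 0, 0, 0],
    [0, 0, 0, 0, 0, 0, 0],
    [0, 0, 0, 0, 0, 0, 0],
    [0, 0, 0, 0, 0, 0, 0],
    [0, 0, 0, 0, 0, 0, 0],
  ],
)

```text
time: 5.65
tool_pos: [0.598, 0.0869, 0.0337]
tool_rot: [-3.141, -0.001, -0.253]
contact_force: [0.4, 0.2, -0.8]
opening: 0.017
grip_force: 0.0
```

Call:
step_arm(
  commands=[
    [0, 0, 0, 0, 0, 0, 0],
    [0, 0, 0, 0, 0, 0, 0],
    [0, 0, 0, 0, 0, 0, 0],
  ],
)

```text
time: 5.9
tool_pos: [0.5981, 0.0877, 0.0337]
tool_rot: [-3.14, -0.001, -0.253]
contact_force: [1.2, 5.2, 1.2]
opening: 0.0111
grip_force: 20.0
```

The bar is gripped (11.1 mm). I turn blue anticlockwise by about 1.0 rad.

Call:
step_arm(
  commands=[
    [0, 0, 0.1, 0, 0, 0, 0.1],
    [0, 0, 0.1, 0, 0, 0, 0.2],
    [0, 0, 0.1, 0, 0, 0, 0.3],
    [0, 0, 0.1, 0, 0, 0, 0.4],
    [0, 0, 0.1, 0, 0, 0, 0.5],
  ],
)

```text
time: 6.32
tool_pos: [0.5981, 0.0873, 0.0337]
tool_rot: [3.141, -0.001, 0.252]
contact_force: [-0.0, 0.6, 2.2]
opening: 0.0109
grip_force: 20.0
```

Call:
step_arm(
  commands=[
    [0, 0, 0, 0, 0, 0, 0.1],
    [0, 0, 0, 0, 0, 0, 0.2],
    [0, 0, 0, 0, 0, 0, 0.3],
    [0, 0, 0, 0, 0, 0, 0.4],
    [0, 0, 0, 0, 0, 0, 0.5],
  ],
)

```text
time: 6.73
tool_pos: [0.5983, 0.087, 0.0337]
tool_rot: [3.14, -0.0, 0.752]
contact_force: [1.1, -2.4, 0.7]
opening: 0.0108
grip_force: 20.0
```

```bash
cat > b.py <<'E'
from h import *
rois={'scene':{'blue':(308,208,356,250),'red':(295,243,352,280)},'side':{'blue':(244,250,296,270),'red':(227,224,243,262)}}
f=np.array([.4383,.0858]);B=np.array([.5985,.087]);R=np.array([.437,.246])
for n in('scene','side'):
    im=read_camera(n);m=camera_model(n)
    for c,p in(('blue',B),('red',R)):
        try:
            uv,a=bubble(im,rois[n][c]);q=plane(m,*uv,.046);d=(p-f)/np.linalg.norm(p-f);print(n,c,a,uv.round(1),'off mm',(1000*((q[:2]-f)@d-.062)).round(1))
        except Exception as e: print(n,c,e)
s=observe();print(s['time'],s['tool_pos'],s['tool_rot'],s['contact_force'])
E
python3 b.py
```

```text
scene blue 46 [333.2 227.3] off mm -1.8
scene red 71 [331.  251.7] off mm -19.9
side blue 42 [267.1 258. ] off mm -3.9
side red 18 [234.5 244. ] off mm -14.0
6.8333 [0.59832786 0.08701486 0.03369258] [ 3.13981552e+00 -1.26291339e-04  7.47960556e-01] [ 2.43620068 -1.34925711  0.63382359]
```

```bash
python3 - <<'E'
from h import *
for n in('side',):
    for im in(cv2.imread('pics/side0.png')[:,:,::-1],read_camera('side')):
        print(np.c_[np.arange(245,297),im[257:259,245:297].mean(0).astype(int)].tolist())
im=read_camera('scene')
ux=np.linspace(0,1,60);a=np.array([316,215.5]);b=np.array([349,240.5])
for im in(cv2.imread('pics/scene0.png')[:,:,::-1],im):
    P=a+ux[:,None]*(b-a);v=cv2.remap(im.copy(),P[:,0].astype(np.float32)[None],P[:,1].astype(np.float32)[None],1)[0];print([(round(u*100),*x.tolist()) for u,x in zip(ux,v)])
E
```

```text
[[245, 143, 140, 148], [246, 103, 109, 141], [247, 28, 61, 129], [248, 38, 60, 95], [249, 45, 69, 61], [250, 44, 74, 61], [251, 43, 75, 60], [252, 44, 76, 61], [253, 43, 75, 61], [254, 44, 75, 61], [255, 43, 76, 61], [256, 44, 77, 62], [257, 44, 76, 61], [258, 42, 75, 60], [259, 44, 75, 61], [260, 36, 57, 47], [261, 27, 40, 34], [262, 36, 65, 51], [263, 44, 76, 60], [264, 43, 76, 61], [265, 43, 75, 60], [266, 45, 77, 62], [267, 44, 76, 60], [268, 43, 76, 60], [269, 44, 76, 61], [270, 43, 75, 60], [271, 44, 77, 60], [272, 44, 76, 61], [273, 57, 82, 69], [274, 124, 128, 124], [275, 151, 152, 148], [276, 152, 153, 149], [277, 152, 152, 148], [278, 152, 152, 149], [279, 151, 152, 148], [280, 150, 150, 146], [281, 149, 150, 147], [282, 149, 150, 146], [283, 132, 137, 132], [284, 85, 101, 92], [285, 41, 73, 59], [286, 43, 75, 60], [287, 43, 73, 60], [288, 42, 73, 59], [289, 43, 74, 60], [290, 40, 69, 70], [291, 33, 61, 105], [292, 31, 56, 107], [293, 101, 103, 117], [294, 138, 136, 143], [295, 144, 142, 149], [296, 143, 141, 148]]
[[245, 158, 156, 165], [246, 120, 126, 154], [247, 48, 76, 
[... 2534 characters left out ...]
46, 142), (41, 163, 160, 157), (42, 174, 170, 166), (44, 174, 170, 167), (46, 175, 171, 169), (47, 173, 169, 167), (49, 175, 171, 168), (51, 174, 170, 168), (53, 176, 172, 169), (54, 178, 173, 170), (56, 170, 166, 163), (58, 154, 151, 149), (59, 128, 128, 124), (61, 92, 98, 93), (63, 64, 76, 70), (64, 46, 69, 59), (66, 37, 70, 56), (68, 40, 78, 62), (69, 44, 85, 67), (71, 45, 86, 67), (73, 45, 86, 66), (75, 46, 86, 67), (76, 47, 87, 67), (78, 46, 87, 68), (80, 44, 86, 67), (81, 46, 85, 67), (83, 46, 86, 67), (85, 46, 87, 67), (86, 45, 85, 66), (88, 45, 83, 71), (90, 42, 79, 87), (92, 34, 73, 110), (93, 25, 67, 134), (95, 20, 63, 139), (97, 14, 57, 128), (98, 11, 49, 112), (100, 13, 46, 100)]
```

Against the black lines in the side view (260.8 and 278.0, bubble middle 267.1), blue is at −4 mm, so I go back 0.2 rad clockwise and then release.

Call:
step_arm(
  commands=[
    [0, 0, 0, 0, 0, 0, -0.1],
    [0, 0, 0, 0, 0, 0, -0.2],
    [0, 0, 0, 0, 0, 0, -0.2],
    [0, 0, 0, 0, 0, 0, -0.2],
  ],
)

```text
time: 7.27
tool_pos: [0.5982, 0.0872, 0.0337]
tool_rot: [3.14, -0.0, 0.548]
contact_force: [2.1, -3.2, 3.2]
opening: 0.0109
grip_force: 20.0
```

```bash
cat > l.py <<'E'
from h import *
im=read_camera('side')
g=im[257:259,244:297,0].mean(0).astype(int);print('blue cols244+',g.tolist())
g=im[224:262,233:237,0].mean(1).astype(int);print('red rows224+',g.tolist())
g=im[224:262,233:237,1].mean(1).astype(int);print('red G',g.tolist());print(observe()['time'])
E
python3 l.py
```

```text
blue cols244+ [158, 158, 119, 48, 43, 50, 50, 50, 49, 49, 49, 49, 49, 49, 48, 50, 40, 36, 45, 50, 71, 139, 169, 169, 168, 169, 168, 168, 168, 168, 133, 72, 48, 45, 41, 44, 50, 50, 49, 49, 48, 47, 48, 48, 47, 49, 45, 34, 43, 128, 161, 160, 159]
red rows224+ [87, 88, 82, 64, 29, 29, 29, 30, 30, 29, 23, 30, 29, 30, 31, 52, 95, 95, 102, 169, 169, 178, 48, 49, 48, 48, 47, 49, 56, 145, 107, 97, 105, 103, 109, 125, 44, 27]
red G [86, 86, 51, 36, 48, 49, 48, 49, 49, 48, 29, 50, 49, 49, 50, 63, 95, 95, 101, 169, 170, 178, 81, 85, 84, 84, 83, 83, 66, 30, 23, 22, 23, 22, 42, 124, 44, 28]
7.3167
```

Blue is now centred (bubble 269.6, line middle 269.4). I release it, rise and go to red.

Call:
step_arm(
  commands=[
    [0.6, 0, 0, 0, 0, 0, 0],
    [0.6, 0, 0, 0, 0, 0, 0],
    [0.6, 0, 0, 0, 0, 0, 0],
    [0.6, 0, 0, 0, 0, 0, 0],
    [0.6, 0, 0, 0, 0, 0, 0],
  ],
)

```text
time: 7.73
tool_pos: [0.5974, 0.0882, 0.033]
tool_rot: [-3.141, 0.001, 0.547]
contact_force: [0.3, 0.0, 0.1]
opening: 0.0398
grip_force: 0.0
```

Call:
step_arm(
  commands=[
    [0.7, 0, 0, 2, 0, 0, 0],
    [0.7, 0, 0, 5, 0, 0, 0],
    [0.7, 0, 0, 9, 0, 0, 0],
    [0.7, 0, 0, 12, 0, 0, 0],
    [0.7, 0, 0, 12, 0, 0, 0],
  ],
)

```text
time: 8.15
tool_pos: [0.6014, 0.0882, 0.1606]
tool_rot: [3.136, -0.011, 0.547]
contact_force: [1.5, 0.6, 0.5]
opening: 0.0644
grip_force: 0.0
```

Call:
step_arm(
  commands=[
    [0.7, -3, 3, 0, 0, 0, -0.1],
    [0.7, -6, 6, 0, 0, 0, -0.2],
    [0.7, -9, 9, 0, 0, 0, -0.3],
    [0.7, -12, 12, 0, 0, 0, -0.36],
    [0.7, -14, 14, 0, 0, 0, -0.36],
  ],
)

```text
time: 8.57
tool_pos: [0.4548, 0.2295, 0.1528]
tool_rot: [-3.141, 0.002, 0.184]
contact_force: [-0.0, 0.5, -0.0]
opening: 0.0641
grip_force: 0.0
```

Call:
step_arm(
  commands=[
    [0.7, -2.1, 1.9, 0, 0, 0, 0],
    [0.7, -2.1, 1.9, 0, 0, 0, 0],
    [0.7, -2.1, 1.9, 0, 0, 0, 0],
    [0.7, -2.1, 1.9, 0, 0, 0, 0],
  ],
)

```text
time: 8.9
tool_pos: [0.4371, 0.2467, 0.1532]
tool_rot: [3.141, -0.0, 0.187]
contact_force: [-0.4, 0.4, -0.0]
opening: 0.0645
grip_force: 0.0
```

```bash
python3 - <<'E'
from h import *
s=observe();print(s['time'],s['tool_pos'],s['tool_rot'],s['opening'])
m=camera_model('wrist');im=read_camera('wrist')
for b in blobs(im,'red',(0,0,560,290),40)[:4]:
    print(b[:3],plane(m,*b[1],.088).round(4))
h=cv2.cvtColor(im,cv2.COLOR_RGB2HSV)
b=blobs(im,'red',(200,100,380,260),40)[0];x,y,w,hh=b[2]
k=np.zeros(im.shape[:2],bool);k[y:y+hh,x:x+w]=True
k&=((h[...,0]<8)|(h[...,0]>172))&(h[...,1]>150);p=np.argwhere(k)[:,::-1].astype(np.float32)
l=cv2.fitLine(p,2,0,.01,.01).ravel();A,B=[plane(m,*(l[2:]+t*l[:2]),.08) for t in(-15,15)];d=A-B;print('line',l,'yaw',np.arctan(d[1]/d[0]))
cv2.imwrite('pics/g.png',im[:,:,::-1])
E
python3 l.py
```

```text
8.9 [0.4370614  0.24668111 0.15319345] [ 3.14122725e+00 -1.83287522e-04  1.87357077e-01] 0.06450945111052772
(477, [289.6, 202.1], [284, 180, 13, 46]) [0.4428 0.2473 0.088 ]
(109, [344.2, 203.1], [341, 193, 8, 22]) [0.4509 0.1998 0.088 ]
(50, [419.8, 217.0], [416, 207, 8, 21]) [0.4508 0.1302 0.088 ]
line [ 1.1399813e-02 -9.9993503e-01  2.8963733e+02  2.0211740e+02] yaw 0.17597123522620028
blue cols244+ [146, 146, 110, 44, 40, 44, 47, 46, 45, 45, 43, 43, 45, 43, 45, 44, 37, 32, 41, 46, 65, 128, 155, 155, 155, 155, 155, 155, 154, 155, 120, 62, 45, 42, 35, 40, 44, 46, 45, 45, 44, 45, 46, 44, 43, 45, 41, 33, 38, 117, 150, 148, 146]
red rows224+ [140, 142, 132, 96, 43, 44, 45, 45, 44, 43, 31, 45, 43, 45, 47, 81, 155, 155, 155, 155, 156, 163, 44, 44, 44, 43, 44, 44, 52, 133, 99, 89, 96, 96, 101, 115, 40, 24]
red G [138, 139, 79, 55, 76, 76, 76, 77, 77, 75, 42, 77, 77, 78, 79, 100, 155, 155, 155, 155, 156, 164, 74, 78, 77, 77, 77, 77, 61, 26, 20, 19, 20, 21, 38, 113, 41, 25]
9.0
```

Blue stayed centred, and the red bar is aligned with the tool. I descend and grip.

Call:
step_arm(
  commands=[
    [0.7, 0, 0, -3, 0, 0, -0.01],
    [0.7, 0, 0, -6, 0, 0, -0.01],
    [0.7, 0, 0, -9, 0, 0, -0.01],
    [0.7, 0, 0, -11, 0, 0, -0.01],
    [0.7, 0, 0, -11.9, 0, 0, -0.01],
  ],
)

```text
time: 9.42
tool_pos: [0.4358, 0.2452, 0.0314]
tool_rot: [3.14, 0.005, 0.175]
contact_force: [-0.7, -0.4, 0.1]
opening: 0.0642
grip_force: 0.0
```

Call:
step_arm(
  commands=[
    [0, 0, 0, 0, 0, 0, 0],
    [0, 0, 0, 0, 0, 0, 0],
    [0, 0, 0, 0, 0, 0, 0],
    [0, 0, 0, 0, 0, 0, 0],
    [0, 0, 0, 0, 0, 0, 0],
  ],
)

```text
time: 9.83
tool_pos: [0.4376, 0.2471, 0.0355]
tool_rot: [-3.141, -0.002, 0.177]
contact_force: [-0.1, -0.4, 0.1]
opening: 0.0356
grip_force: 0.0
```

Call:
step_arm(
  commands=[
    [0, 0, 0, 0, 0, 0, 0],
    [0, 0, 0, 0, 0, 0, 0],
    [0, 0, 0, 0, 0, 0, 0],
    [0, 0, 0, 0, 0, 0, 0],
    [0, 0, 0, 0, 0, 0, 0],
  ],
)

```text
time: 10.25
tool_pos: [0.4369, 0.2465, 0.0345]
tool_rot: [3.141, -0.0, 0.177]
contact_force: [-0.1, -3.4, 1.6]
opening: 0.0105
grip_force: 19.9
```

Call:
step_arm(
  commands=[
    [0, 0, 0, 0, 0, 0, -0.1],
    [0, 0, 0, 0, 0, 0, -0.2],
    [0, 0, 0, 0, 0, 0, -0.3],
    [0, 0, 0, 0, 0, 0, -0.4],
    [0, 0, 0, 0, 0, 0, -0.47],
  ],
)

```text
time: 10.67
tool_pos: [0.437, 0.2468, 0.0345]
tool_rot: [-3.141, -0.0, -0.298]
contact_force: [0.3, -1.1, 1.8]
opening: 0.0112
grip_force: 20.0
```

Call:
step_arm(
  commands=[
    [0, 0, 0, 0, 0, 0, 0],
    [0, 0, 0, 0, 0, 0, 0],
  ],
)

```text
time: 10.83
tool_pos: [0.4369, 0.2468, 0.0345]
tool_rot: [-3.141, -0.0, -0.291]
contact_force: [0.2, -1.0, 1.8]
opening: 0.0108
grip_force: 19.9
```

```bash
python3 l.py; python3 b.py
```

```text
blue cols244+ [148, 149, 113, 44, 40, 47, 48, 46, 46, 45, 46, 47, 45, 45, 44, 45, 38, 34, 42, 46, 65, 129, 159, 158, 158, 157, 158, 159, 159, 158, 125, 65, 44, 42, 37, 42, 45, 44, 46, 45, 45, 46, 44, 46, 43, 44, 42, 34, 39, 119, 152, 150, 149]
red rows224+ [81, 83, 76, 60, 44, 44, 45, 46, 45, 44, 31, 46, 72, 157, 157, 157, 158, 159, 168, 44, 33, 42, 46, 46, 44, 45, 45, 46, 52, 136, 101, 90, 98, 97, 103, 122, 49, 26]
red G [80, 80, 48, 38, 77, 77, 77, 79, 79, 76, 42, 79, 92, 158, 157, 158, 158, 159, 168, 74, 49, 71, 80, 80, 79, 78, 78, 78, 63, 27, 22, 19, 21, 22, 40, 120, 50, 27]
10.8833
scene blue 11 [336.2 245.3] off mm -43.4
scene red 128 [326.9 254.4] off mm -10.2
side blue 37 [269.3 257.8] off mm 0.2
side red 31 [234.9 239.6] off mm -0.9
10.9833 [0.43694572 0.2468438  0.0344709 ] [-3.14147976e+00 -3.30115445e-04 -2.91698819e-01] [ 0.74844565 -1.76725972  1.85163157]
```

Red is centred too (bubble 236.2–242.9 between lines 234 and 244). I release and rise.

Call:
step_arm(
  commands=[
    [0.6, 0, 0, 0, 0, 0, 0],
    [0.6, 0, 0, 0, 0, 0, 0],
    [0.6, 0, 0, 0, 0, 0, 0],
    [0.6, 0, 0, 0, 0, 0, 0],
    [0.6, 0, 0, 0, 0, 0, 0],
  ],
)

```text
time: 11.4
tool_pos: [0.4366, 0.2469, 0.0342]
tool_rot: [3.141, 0.0, -0.293]
contact_force: [0.5, -0.2, -0.3]
opening: 0.0397
grip_force: 0.0
```

Call:
step_arm(
  commands=[
    [0.7, 0, 0, 2, 0, 0, 0],
    [0.7, 0, 0, 5, 0, 0, 0],
    [0.7, 0, 0, 9, 0, 0, 0],
    [0.7, 0, 0, 12, 0, 0, 0],
    [0.7, 0, 0, 15, 0, 0, 0],
  ],
)

```text
time: 11.82
tool_pos: [0.4366, 0.2469, 0.1862]
tool_rot: [-3.141, -0.001, -0.293]
contact_force: [1.7, 0.0, 0.4]
opening: 0.064
grip_force: 0.0
```

Call:
step_arm(
  commands=[
    [0.7, 0, 0, 0, 0, 0, 0],
    [0.7, 0, 0, 0, 0, 0, 0],
    [0.7, 0, 0, 0, 0, 0, 0],
    [0.7, 0, 0, 0, 0, 0, 0],
  ],
)

```text
time: 12.15
tool_pos: [0.4359, 0.2465, 0.1829]
tool_rot: [3.14, 0.002, -0.293]
contact_force: [-0.4, 0.0, -0.4]
opening: 0.0642
grip_force: 0.0
```

```bash
python3 l.py
```

```text
blue cols244+ [145, 146, 110, 44, 39, 45, 47, 46, 43, 45, 44, 44, 45, 44, 45, 44, 38, 33, 40, 44, 65, 127, 154, 155, 154, 155, 154, 154, 155, 154, 120, 61, 44, 42, 36, 40, 46, 45, 44, 46, 44, 44, 44, 43, 43, 44, 41, 32, 40, 117, 148, 148, 145]
red rows224+ [141, 144, 132, 96, 44, 44, 44, 45, 45, 44, 30, 45, 71, 154, 155, 155, 155, 155, 165, 43, 33, 40, 45, 45, 45, 44, 45, 44, 52, 134, 99, 89, 97, 95, 101, 120, 49, 25]
red G [138, 139, 79, 54, 76, 76, 77, 78, 78, 75, 42, 78, 90, 154, 155, 155, 156, 156, 165, 73, 48, 69, 77, 78, 77, 77, 78, 76, 61, 28, 24, 20, 22, 22, 40, 118, 50, 26]
12.2
```

```bash
python3 -c "
from cell import *
print(hand_in())"
```

```text
the job is handed in; nothing more can be done
None
```

The breadboard is level: after release, the side camera shows both bubbles wholly between their black lines. The gripper is clear of both screws, and I handed the job in at about 12 s.

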